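# Lay the spatulas from the sloping drying rack into the instrument tray

## Robot

A 6-joint arm with a two-finger parallel gripper is mounted at the origin on the work surface. World frame = base frame: x ahead of the robot, y to its left, z up, the work surface at z = 0. Lengths are in m, angles in degrees, forces in N, time in s.
With the tool pointing down it reaches from about 0.35 to 0.875 m from the base axis. Payload 4.2 kg.
Tool frame: the origin (TCP) lies midway between the tips of the shut fingers; the grasp point (between the pads) lies 19 mm behind it; z points along the fingers, x is the direction in which the jaws open and shut, and the axes are right-handed (so a half turn about z gives the same grasp; the last joint's range is limited). The gripper opens to 87 mm and grips with 3 to 60 N. Pads are 19 mm wide; open, the fingers measure 117 mm over their backs; the gripper's body (75 mm by 190 mm) begins 51 mm behind the grasp point.
Start: joints at [78.472, 22.042, 0.453, 0, -68.411, -14.817], TCP at [0.277, 0.56, 0.198] pointing down, gripper open.
Joint ranges: [-179.83, 179.83], [-69.29, 118.12], [-61.27, 80.66], [-181.25, 117.63], [-171.15, -9.14], [-177.46, 177.46]. Speed limits (degrees/s): [159.86, 159.86, 180, 180, 180, 180].

## Interface

Orientations are given as a 3x3 rotation matrix whose columns are the frame's x, y, z axes.
In Python, from station import sense, capture, finish_job, find_in gives the robot as it stands.
- The arm moves only by the shell command python3 -m creep 'ROWS'. ROWS is JSON, a list of rows, each a list of 7 numbers: the shift along the tool's x, y, z in mm, then the turn, a rotation vector about the tool's x, y, z in degrees, then the opening, from 0 (shut) to 1 (fully open). A call has exactly 10 rows; each row shifts and turns the commanded pose from where the row before left it, along the tool's axes as they then stand; what a row does not reach is not made up. A row lasts 1/8 s, in which the tool goes at most 62.5 mm and 10.7 degrees, less where a joint would pass 70% of its speed; a pose out of reach is approached as far as the arm can. A call with a gripper value outside its range is refused whole. The fingers move at their own pace and stop on an object; the grip force is fixed at half the most. Time passes only in rows, so rows that do not move let the fingers close, or fill a call up. It gives the time, the measured TCP pose, the force and the opening at its end, in the units of the state.
- sense(): the state, without advancing time (a new reading comes with each control period).
- capture(name): name is "scene" or "side" or "wrist"; returns a dict with "color" (420x560x3 uint8, blue, green, red), "vertical_fov" (degrees; the focal length in pixels is half the picture's height over the tangent of half this angle, whatever the lens; pixels are square), "cx", "cy" (the principal point, pixels), "k1" (the pictures are not rectified: a ray, as slopes to the right and down, at radius r is drawn at 1 + k1 r^2 times it, then the intrinsics apply), "R" (3x3) and "t" (3): a world point X has camera coordinates R X + t. Camera axes: x right, y down, z forward; pixel columns grow to the right and rows downward; lengths in m; the calibration is good to about 2 mm. A picture is of the moment at which its call begins. There is no depth.
- finish_job(): hands the job in, once; it reports no verdict.
Trained networks look in the newest picture that a camera, given by its name, has taken for a name from the list of things; names that differ only in an ending like _2 or _b are one class to them, and where a whole thing is asked for, a point or a joint stands for the part that bears it (a point fixed in the world has none). Each returns a list of dicts, best first, with "p" (0 to 1); they miss things now and then, are a little off and sometimes report something else, mostly with a low value. They report only what shows in the picture. A call takes as long as a camera call.
- find_in(camera, name): "xy" ([column, row] in pixels, amid what is visible of it).
The state is a dict: "time_s": time; "joints": joint angles; "joint_velocities": joint speeds; "effort": joint torques, N m; "tcp_pos": TCP position; "ee_rot": TCP orientation; "wrist_force": force on the tool from outside, world axes, zero at the start; "moment": the same for the moment, N m; "gripper_width": opening from 0.0 (shut) to 1.0 (fully open).
Only numpy, scipy, OpenCV 4.12 (cv2) and the standard library are available. Lean on these libraries where they do the work, as an engineer would, in place of code of your own. Each camera call takes 0.05 s, during which the arm holds its last target. There are 200 camera calls.

## Task

Take the blue and the yellow spatula off the sloping drying rack and lay each flat in the notches of the instrument tray, first the blue one, then the yellow one. Each goes in the lane with the pad of its own colour, with the handle over the pad and the blade at the plain end, so that both point the same way. Lay them down, do not drop them, and leave the bottle, the vial and the cup alone.

Things in the scene. Friction and masses are not known exactly. Their poses are not given: they have to be found in the camera images.
- blue: lab spatula, 180 mm: blue handle 14 wide, 12 thick (x -90 to +20), steel shaft 10 wide, 8 thick (x 20 to 65), steel blade 20 wide, 3 thick (x 62 to 90); 50 to 100 g. Flat underside. Origin: on the underside at mid-length, near the balance point; x to the blade, z out of the top face. At the start it lies in a slot of the sloping rack, blade at the upper end
- yellow: lab spatula, 180 mm: yellow handle 14 wide, 12 thick (x -90 to +20), steel shaft 10 wide, 8 thick (x 20 to 65), steel blade 20 wide, 3 thick (x 62 to 90); 50 to 100 g. Flat underside. Origin: on the underside at mid-length, near the balance point; x to the blade, z out of the top face. At the start it lies in a slot of the sloping rack, blade at the lower end
- blue_blade (a point): point on the blade of the blue spatula, at x = +85 mm of its frame
- yellow_blade (a point): point on the blade of the yellow spatula, at x = +85 mm of its frame
- rack: fixed drying rack, 170 mm wide, left or right of the robot: a white board sloping 30 degrees down to the rack's +x (away from the robot), stop lip at its lower edge. The spatulas run up the slope on two grey ribs (12 thick, 90 apart: grasp between them), in notches at y = +45 and -45 mm (which is in which varies), 24 mm above the board, teeth 10 mm higher. Origin: centre of footprint
- tray: fixed metal tray, 250 (x) by 200 mm, floor 4 thick, rim 12 high. Origin: centre of its underside; x along the lanes to the plain end, where the blades go. Pads 60 mm square at the -x end: blue in the lane at y = +45, yellow at y = -45. Grey ribs at x = -45 and +45 (12 thick) with 22 mm wide notches, notch floors 29 mm above the bench, teeth 10 mm higher
- lane_blue (a point): middle of the blue lane of the tray, at the height of the notch floors: the blue spatula's origin belongs here, its x along this x (to the plain end)
- lane_yellow (a point): the same for the yellow lane and the yellow spatula
- bottle: bystander: amber reagent bottle, 64 mm across, 140 mm high, origin under its centre
- vial: bystander: small glass vial with black cap, 32 mm across, 55 mm high, between rack and tray, origin under its centre
- cup: bystander: lime-green plastic cup, 84 mm across, 100 mm high, origin under its centre

How it is judged:
By the outcome, as a careful person would: the job done as asked, in the order asked, and still so for the second after the job is handed in, with the robot touching nothing.
It also fails if it takes over 58 s, if anything falls off the work surface, if the arm or the gripper's body presses on something with over 40 N, if the wrist force passes 120 N, or if a joint passes its speed limit or range.

## Working session

There is one attempt and no reset: what is moved stays moved. The work goes in short steps, Python scripts to look and compute and a shell command to move; the robot and the scene stay as the last step left them, time stands still between calls to the robot, and variables do not carry over. Pictures are saved under pics/ and viewed, about 8 in all and at most 12, crops included, and the job is handed in when it is done.

```bash
ls; mkdir -p pics; cat > h.py <<'E'
import numpy as np, cv2
from station import sense, capture, finish_job, find_in
def ray(c,uv):
    f=210/np.tan(np.radians(c["vertical_fov"])/2)
    d=np.array([(uv[0]-c["cx"])/f,(uv[1]-c["cy"])/f]); s=d.copy()
    for _ in range(20): s=d/(1+c["k1"]*(s@s))
    R=np.array(c["R"]);t=np.array(c["t"])
    return -R.T@t, R.T@np.array([s[0],s[1],1])
def onz(c,uv,z):
    o,d=ray(c,uv); return o+d*(z-o[2])/d[2]
def proj(c,X):
    f=210/np.tan(np.radians(c["vertical_fov"])/2)
    p=np.array(c["R"])@np.array(X)+np.array(c["t"]); s=p[:2]/p[2]
    return s*(1+c["k1"]*(s@s))*f+[c["cx"],c["cy"]]
def tri(obs):
    A=np.zeros((3,3));b=np.zeros(3)
    for c,uv in obs:
        o,d=ray(c,uv);d=d/np.linalg.norm(d);P=np.eye(3)-np.outer(d,d);A+=P;b+=P@o
    x=np.linalg.solve(A,b);return x,[np.linalg.norm(proj(c,x)-uv) for c,uv in obs]
E
python3 - <<'E'
from h import *
np.set_printoptions(precision=3,suppress=True)
C={n:capture(n) for n in("scene","side","wrist")}
for n in C: cv2.imwrite(f"pics/{n}0.png",C[n]["color"]); o,_=ray(C[n],(280,210)); print(n,o)
for k in("blue","yellow","blue_blade","yellow_blade","rack","tray","lane_blue","lane_yellow","bottle","vial","cup"):
    r={n:find_in(n,k)[:2] for n in("scene","side")}
    print(k,[(n,[(np.round(q["xy"]),round(q["p"],2)) for q in v]) for n,v in r.items()])
    if r["scene"] and r["side"]:
        x,e=tri([(C[n],np.array(r[n][0]["xy"])) for n in r]);print("   ",x,np.round(e,1))
cv2.imwrite("pics/both0.png",np.vstack([C["scene"]["color"],C["side"]["color"]])[:, :])
E
```

```text
pics
scene [ 0.861 -0.503  0.587]
side [ 0.562 -0.497  0.673]
wrist [0.345 0.527 0.384]
blue [('scene', [(array([139., 292.]), 0.55)]), ('side', [(array([206., 350.]), 0.78)])]
    [ 0.471 -0.267  0.083] [1.8 1.9]
yellow [('scene', [(array([182., 264.]), 0.77)]), ('side', [(array([214., 289.]), 0.79)])]
    [ 0.477 -0.164  0.065] [2.6 2.7]
blue_blade [('scene', [(array([139., 293.]), 0.69)]), ('side', [(array([208., 348.]), 0.63)])]
    [ 0.475 -0.268  0.086] [0.8 0.8]
yellow_blade [('scene', [(array([178., 263.]), 0.84), (array([302., 190.]), 0.63)]), ('side', [(array([213., 291.]), 0.59)])]
    [ 0.478 -0.172  0.076] [2.5 2.6]
rack [('scene', [(array([153., 288.]), 0.64)]), ('side', [(array([198., 333.]), 0.93)])]
    [ 0.45  -0.222  0.036] [0.8 0.8]
tray [('scene', [(array([300., 197.]), 0.61)]), ('side', [(array([244., 170.]), 0.58)])]
    [ 0.527  0.195 -0.005] [0.3 0.3]
lane_blue [('scene', [(array([303., 194.]), 0.66)]), ('side', [(array([241., 172.]), 0.57)])]
    [ 0.521  0.215 -0.02 ] [2.9 3. ]
lane_yellow [('scene', [(array([301., 197.]), 0.63)]), ('side', [(array([243., 169.]), 0.71)])]
    [ 0.524  0.207 -0.014] [0.1 0.1]
bottle [('scene', [(array([374., 264.]), 0.83)]), ('side', [])]
vial [('scene', [(array([292., 239.]), 0.93)]), ('side', [(array([284., 219.]), 0.64)])]
    [ 0.609 -0.003  0.054] [0.7 0.7]
cup [('scene', [(array([399., 211.]), 0.64)]), ('side', [(array([347., 151.]), 0.58)])]
    [0.765 0.182 0.058] [1.2 1.1]
```

View pics/scene0.png

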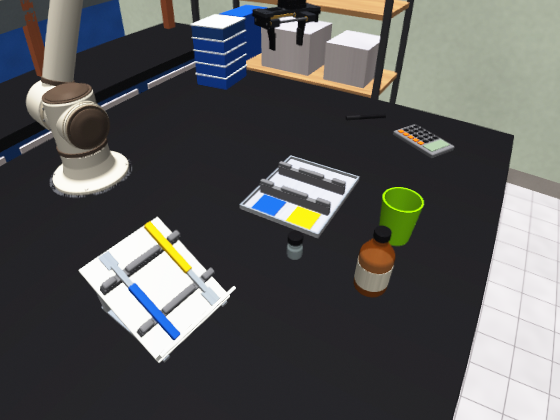

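View pics/side0.png

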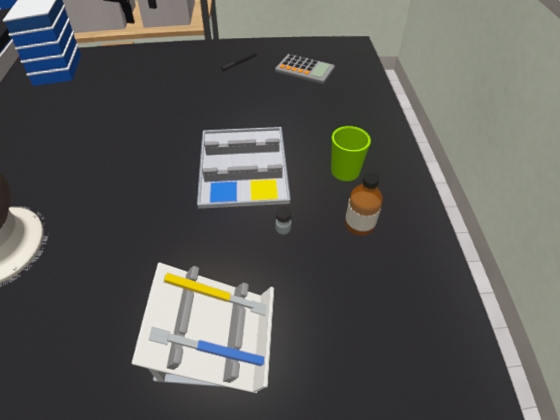

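Blue (handle about (152,311) in the scene view) has its blade uphill, towards the robot. Yellow (about (168,247)) has its blade downhill. The tray pads face the rack, so the lanes run to +y. The vial stands between rack and tray at about (293,246).

```bash
cat > m.py <<'E'
from h import *
np.set_printoptions(precision=4,suppress=True)
C={n:capture(n) for n in("scene","side")}
def blobs(c,col,roi):
    h=cv2.cvtColor(c["color"],cv2.COLOR_BGR2HSV)
    m=cv2.inRange(h,(100,150,80),(125,255,255)) if col=="blue" else cv2.inRange(h,(22,150,100),(34,255,255))
    k=np.zeros_like(m);x,y,w,e=roi;k[y:e,x:w]=255;m&=k
    n,l,s,ce=cv2.connectedComponentsWithStats(m);i=1+np.argmax(s[1:,4]);p=np.argwhere(l==i)[:,::-1].astype(float)
    mu=p.mean(0);u=np.linalg.svd(p-mu,full_matrices=False)[2][0];t=(p-mu)@u
    return mu,mu+u*(t.min()+1),mu+u*(t.max()-1)
tip={"blue":{"scene":(107,260),"side":(152,336)},"yellow":{"scene":(212,297),"side":(264,309)}}
for col in("blue","yellow"):
    e={}
    for n,roi in(("scene",(90,215,235,345)),("side",(140,265,275,375))):
        mu,a,b=blobs(C[n],col,roi);t=np.array(tip[col][n],float)
        if np.linalg.norm(a-t)<np.linalg.norm(b-t):a,b=b,a
        e[n]=(a,b,mu)
    for i,k in enumerate(("butt","front","mid")):
        x,r=tri([(C[n],e[n][i]) for n in e]);print(col,k,x,np.round(r,1)); e[k]=x
    print(" len",np.linalg.norm(e["front"]-e["butt"]),"dir",(e["front"]-e["butt"])/np.linalg.norm(e["front"]-e["butt"]))
    x,r=tri([(C[n],np.array(tip[col][n],float)) for n in C]);print(" tip",x,np.round(r,1))
for col in("blue","yellow"):
    for n,roi in(("scene",(240,185,330,235)),("side",(195,175,290,210))):
        print("pad",col,n,onz(C[n],blobs(C[n],col,roi)[0],.005))
co={"scene":[(291,157),(358,176),(320,232),(242,206)],"side":[(203,129),(285,127),(289,203),(198,206)]}
for n in co:
    q=np.array([onz(C[n],p,.012) for p in co[n]]);print(n,q[:,:2].tolist(),q.mean(0))
s=sense();print(s["ee_rot"],s["tcp_pos"],s["gripper_width"])
E
python3 m.py
```

```text
blue butt [ 0.5531 -0.2776  0.0422] [0.3 0.3]Traceback (most recent call last):
  File "m.py", line 19, in <module>
    x,r=tri([(C[n],e[n][i]) for n in e]);print(col,k,x,np.round(r,1)); e[k]=x
              ~^^^
KeyError: 'butt'
```

```bash
sed -i 's/for n in e\]);print(col,k/for n in C]);print(col,k/' m.py; python3 m.py
```

```text
blue butt [ 0.5532 -0.2776  0.0422] [0.3 0.3]
blue front [ 0.4629 -0.2677  0.0966] [0.1 0.1]
blue mid [ 0.5065 -0.271   0.0661] [0.3 0.3]
 len 0.1058831232460495 dir [-0.8528  0.0934  0.5138]
 tip [ 0.3943 -0.2551  0.1063] [0.3 0.3]
yellow butt [ 0.4122 -0.1719  0.1335] [0. 0.]
yellow front [ 0.5037 -0.1817  0.0784] [0.1 0.1]
yellow mid [ 0.4543 -0.1729  0.1004] [0.2 0.3]
 len 0.10728573118626876 dir [ 0.8527 -0.0911 -0.5144]
 tip [ 0.5608 -0.193   0.0522] [0.4 0.4]
pad blue scene [0.4839 0.1182 0.005 ]
pad blue side [0.4811 0.1194 0.005 ]
pad yellow scene [0.5737 0.1196 0.005 ]
pad yellow side [0.5712 0.1198 0.005 ]
scene [[0.43363444501882126, 0.31875552790619466], [0.623183010926071, 0.3283964256279528], [0.6302524279445346, 0.08757027725044386], [0.43866379655634885, 0.07540898523110373]] [0.5314 0.2025 0.012 ]
side [[0.42450190071366034, 0.33416459954846267], [0.635242522675869, 0.3289233953192895], [0.6246722518527101, 0.07069317920885687], [0.42913858720156467, 0.07380605622921388]] [0.5284 0.2019 0.012 ]
[[-0.4437 -0.8962 -0.    ]
 [-0.8962  0.4437  0.0001]
 [-0.      0.0001 -1.    ]] [0.2773 0.5601 0.1982] 0.99888122485801
```

```bash
cat > p.py <<'E'
from h import *
from scipy.spatial.transform import Rotation as Ro
np.set_printoptions(precision=4,suppress=True)
psi=np.radians(-6.2);s_,c_=.5,.866
n=np.array([s_*np.cos(psi),s_*np.sin(psi),c_]);down=np.array([c_*np.cos(psi),c_*np.sin(psi),-s_])
def frame(y,z): return np.column_stack([np.cross(y,z),y,z])
RB=frame(-down,-n);RY=frame(down,-n);RT=frame(np.array([-.008,1,0]),np.array([0,0,-1.]))
def plan(T0,T1,N):
    (p0,R0),(p1,R1)=T0,T1
    w=Ro.from_matrix(R0.T@R1).as_rotvec()/N
    Rs=[R0@Ro.from_rotvec(w*k).as_matrix() for k in range(N)]
    d=np.linalg.solve(sum(Rs),p1-p0)
    path=[p0]
    for R in Rs: path.append(path[-1]+R@d)
    print(N,"rows",np.round(d*1000,1),np.round(np.degrees(w),2),"|d|",round(np.linalg.norm(d)*1e3,1),"|w|",round(np.degrees(np.linalg.norm(w)),1))
    print("  path",[tuple(np.round(q,2)) for q in path[::max(1,N//4)]])
def now():
    s=sense();print(round(s["time_s"],2),np.array(s["tcp_pos"]),np.round(s["joints"],0),"F",np.round(s["wrist_force"],1),"w",round(s["gripper_width"],3))
    return np.array(s["tcp_pos"]),np.array(s["ee_rot"])
E
python3 - <<'E'
from p import *
T=now()
P=np.array([.478,-.2685,.086])-.002*n
G=P-.019*n; print("G",G)
A=G+.13*n
plan(T,(A,RB),20)
plan((A,RB),(G,RB),10)
E
```

```text
1.45 [0.2773 0.5601 0.1982] [ 78.  22.   0.  -0. -68. -15.] F [ 0.4 -0.2  0.2] w 0.999
G [ 0.4676 -0.2674  0.0678]
20 rows [ 36.4 -24.2  -4.6] [-1.48  0.26 -0.98] |d| 44.0 |w| 1.8
  path [(np.float64(0.28), np.float64(0.56), np.float64(0.2)), (np.float64(0.31), np.float64(0.34), np.float64(0.22)), (np.float64(0.37), np.float64(0.13), np.float64(0.22)), (np.float64(0.44), np.float64(-0.08), np.float64(0.21)), (np.float64(0.53), np.float64(-0.27), np.float64(0.18))]
10 rows [-0.  0. 13.] [ 0. -0.  0.] |d| 13.0 |w| 0.0
  path [(np.float64(0.53), np.float64(-0.27), np.float64(0.18)), (np.float64(0.52), np.float64(-0.27), np.float64(0.16)), (np.float64(0.51), np.float64(-0.27), np.float64(0.14)), (np.float64(0.49), np.float64(-0.27), np.float64(0.11)), (np.float64(0.48), np.float64(-0.27), np.float64(0.09)), (np.float64(0.47), np.float64(-0.27), np.float64(0.07))]
```

```bash
R='[36.4,-24.2,-4.6,-1.48,0.26,-0.98,0.4]'; python3 -m creep '[[36.4,-24.2,-4.6,-1.48,0.26,-0.98,0.4],[36.4,-24.2,-4.6,-1.48,0.26,-0.98,0.4],[36.4,-24.2,-4.6,-1.48,0.26,-0.98,0.4],[36.4,-24.2,-4.6,-1.48,0.26,-0.98,0.4],[36.4,-24.2,-4.6,-1.48,0.26,-0.98,0.4],[36.4,-24.2,-4.6,-1.48,0.26,-0.98,0.4],[36.4,-24.2,-4.6,-1.48,0.26,-0.98,0.4],[36.4,-24.2,-4.6,-1.48,0.26,-0.98,0.4],[36.4,-24.2,-4.6,-1.48,0.26,-0.98,0.4],[36.4,-24.2,-4.6,-1.48,0.26,-0.98,0.4]]'
python3 - <<'E'
from p import *
T=now()
c=capture("wrist");cv2.imwrite("pics/w1.png",c["color"])
A=np.array([.4676,-.2674,.0678])+.13*n
plan(T,(A,RB),10)
E
```

```text
time_s: 2.7
tcp_pos: [0.3695, 0.1304, 0.2211]
ee_rot: [[-0.28, -0.926, -0.253], [-0.96, 0.276, 0.052], [0.022, 0.258, -0.966]]
wrist_force: [0.3, 1.3, 0.6]
gripper_width: 0.398
2.7 [0.3695 0.1304 0.2211] [ 34.   6. -15. -11. -79.  43.] F [0.3 1.3 0.6] w 0.398
10 rows [ 36.3 -24.2  -4.7] [-1.49  0.27 -0.98] |d| 43.9 |w| 1.8
  path [(np.float64(0.37), np.float64(0.13), np.float64(0.22)), (np.float64(0.4), np.float64(0.05), np.float64(0.22)), (np.float64(0.43), np.float64(-0.04), np.float64(0.21)), (np.float64(0.46), np.float64(-0.12), np.float64(0.21)), (np.float64(0.5), np.float64(-0.2), np.float64(0.19)), (np.float64(0.53), np.float64(-0.27), np.float64(0.18))]
```

```bash
python3 -m creep '[[36.3,-24.2,-4.7,-1.49,0.27,-0.98,0.4],[36.3,-24.2,-4.7,-1.49,0.27,-0.98,0.4],[36.3,-24.2,-4.7,-1.49,0.27,-0.98,0.4],[36.3,-24.2,-4.7,-1.49,0.27,-0.98,0.4],[36.3,-24.2,-4.7,-1.49,0.27,-0.98,0.4],[36.3,-24.2,-4.7,-1.49,0.27,-0.98,0.4],[36.3,-24.2,-4.7,-1.49,0.27,-0.98,0.4],[36.3,-24.2,-4.7,-1.49,0.27,-0.98,0.4],[36.3,-24.2,-4.7,-1.49,0.27,-0.98,0.4],[36.3,-24.2,-4.7,-1.49,0.27,-0.98,0.4]]'
python3 - <<'E'
from p import *
T=now();print(T[1],RB)
c=capture("wrist");im=c["color"].copy()
G=np.array([.4676,-.2674,.0678]);O=G+.013*n
# predicted axis of the blue spatula: origin, blade tip, butt (top face)
for x,t in((0,12),(.09,3),(-.09,12),(.02,12)):
    q=proj(c,O-down*x+n*t/1000);print(x,q);cv2.drawMarker(im,tuple(int(v) for v in q),(0,255,0),0,12)
cv2.imwrite("pics/w2.png",im)
E
```

```text
time_s: 4.0
tcp_pos: [0.5319, -0.2745, 0.1806]
ee_rot: [[-0.109, -0.861, -0.498], [-0.994, 0.094, 0.054], [0.001, 0.5, -0.866]]
wrist_force: [0.8, 0.8, 0.2]
gripper_width: 0.402
4.0 [ 0.5319 -0.2745  0.1806] [-11.  37.  16.   2. -99.  94.] F [0.8 0.8 0.2] w 0.402
[[-0.1085 -0.8606 -0.4976]
 [-0.9941  0.0944  0.0535]
 [ 0.0009  0.5005 -0.8658]] [[-0.108  -0.8609 -0.4971]
 [-0.9941  0.0935  0.054 ]
 [-0.      0.5    -0.866 ]]
0 [279.3027 200.4421]
0.09 [279.2754 284.3166]
-0.09 [279.3183  96.4032]
0.02 [279.299  221.3551]
```

View pics/w2.png

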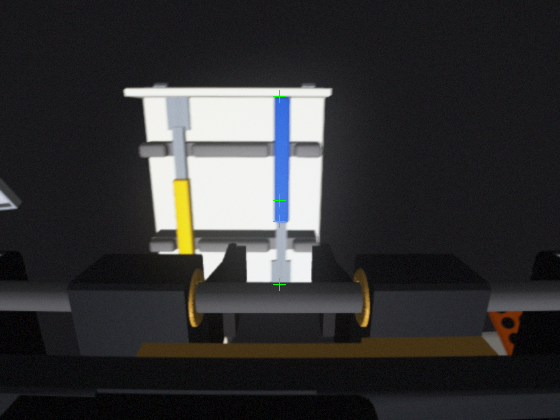

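The wrist view shows the blue spatula under the fingers, with its axis at column 281 against 279 predicted, about 2 mm to tool +x. The front end of the handle matches at row 221. I'll go down now.

```bash
python3 -m creep '[[2,0,20,0,0,0,0.4],[0,0,20,0,0,0,0.4],[0,0,20,0,0,0,0.4],[0,0,20,0,0,0,0.4],[0,0,20,0,0,0,0.4],[0,0,15,0,0,0,0.4],[0,0,10,0,0,0,0.4],[0,0,5,0,0,0,0.4],[0,0,0,0,0,0,0.4],[0,0,0,0,0,0,0.4]]'
python3 - <<'E'
from p import *
T=now()
c=capture("wrist");cv2.imwrite("pics/w3.png",c["color"])
s=capture("side");cv2.imwrite("pics/s3.png",cv2.resize(s["color"][250:400,120:320],None,fx=4,fy=4))
E
```

```text
time_s: 5.3
tcp_pos: [0.467, -0.2683, 0.0686]
ee_rot: [[-0.109, -0.861, -0.496], [-0.994, 0.095, 0.053], [0.001, 0.499, -0.867]]
wrist_force: [-0.3, 0.4, 0.1]
gripper_width: 0.404
5.3 [ 0.467  -0.2683  0.0686] [-11.  37.  -1.   2. -81.  94.] F [-0.3  0.4  0.1] w 0.404
```

View pics/s3.png

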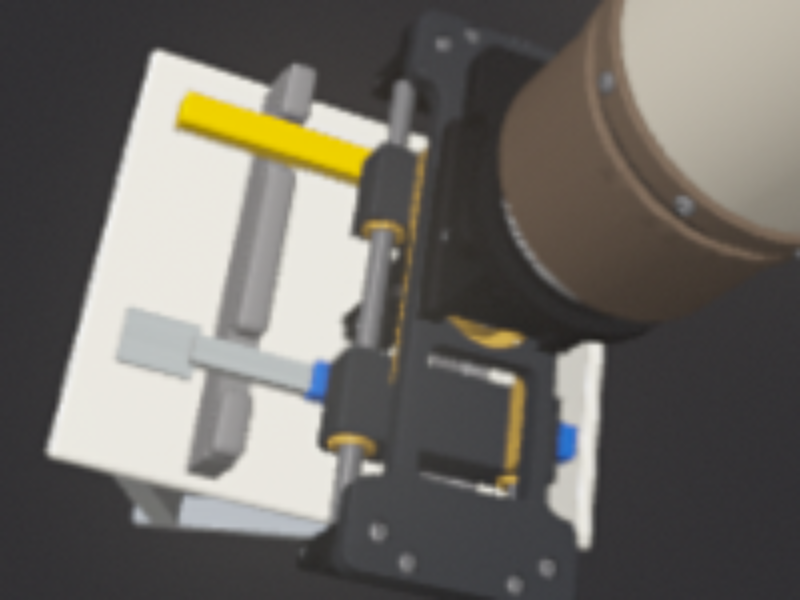

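The gripper straddles the blue handle, with its blade free at the left, and nothing is touching. I'll close and lift.

```bash
python3 -m creep '[[0,0,0,0,0,0,0],[0,0,0,0,0,0,0],[0,0,0,0,0,0,0],[0,0,0,0,0,0,0],[0,0,0,0,0,0,0],[0,0,0,0,0,0,0],[0,0,-5,0,0,0,0],[0,0,-10,0,0,0,0],[0,0,-15,0,0,0,0],[0,0,-20,0,0,0,0]]'
python3 - <<'E'
from p import *
T=now()
A=np.array([.4676,-.2674,.0678])+.125*n
W=np.array([.4825,.202,.115])
plan(T,(A+[0,0,.05],RB),4)
plan((A+[0,0,.05],RB),(W,RT),16)
E
```

```text
time_s: 6.65
tcp_pos: [0.4918, -0.2709, 0.1126]
ee_rot: [[-0.109, -0.861, -0.497], [-0.994, 0.095, 0.054], [0.001, 0.5, -0.866]]
wrist_force: [0.1, -0.3, -0.9]
gripper_width: 0.152
6.65 [ 0.4918 -0.2709  0.1126] [-11.  37.   5.   2. -88.  94.] F [ 0.1 -0.3 -0.9] w 0.152
4 rows [ -0.2   5.9 -29.3] [-0.   -0.01 -0.02] |d| 29.9 |w| 0.0
  path [(np.float64(0.49), np.float64(-0.27), np.float64(0.11)), (np.float64(0.5), np.float64(-0.27), np.float64(0.14)), (np.float64(0.51), np.float64(-0.27), np.float64(0.17)), (np.float64(0.52), np.float64(-0.27), np.float64(0.2)), (np.float64(0.53), np.float64(-0.27), np.float64(0.23))]
16 rows [-21.5  23.1  12.4] [ 1.53 -1.36  5.08] |d| 33.9 |w| 5.5
  path [(np.float64(0.53), np.float64(-0.27), np.float64(0.23)), (np.float64(0.45), np.float64(-0.17), np.float64(0.22)), (np.float64(0.41), np.float64(-0.04), np.float64(0.2)), (np.float64(0.42), np.float64(0.09), np.float64(0.16)), (np.float64(0.48), np.float64(0.2), np.float64(0.12))]
```

```bash
python3 -m creep '[[-0.2,5.9,-29.3,0,0,0,0],[-0.2,5.9,-29.3,0,0,0,0],[-0.2,5.9,-29.3,0,0,0,0],[-0.2,5.9,-29.3,0,0,0,0],[-21.5,23.1,12.4,1.53,-1.36,5.08,0],[-21.5,23.1,12.4,1.53,-1.36,5.08,0],[-21.5,23.1,12.4,1.53,-1.36,5.08,0],[-21.5,23.1,12.4,1.53,-1.36,5.08,0],[-21.5,23.1,12.4,1.53,-1.36,5.08,0],[-21.5,23.1,12.4,1.53,-1.36,5.08,0]]'
python3 - <<'E'
from p import *
T=now()
W=np.array([.4825,.202,.115])
plan(T,(W,RT),10)
E
```

```text
time_s: 7.9
tcp_pos: [0.4242, -0.1027, 0.2128]
ee_rot: [[-0.607, -0.732, -0.311], [-0.789, 0.601, 0.128], [0.093, 0.323, -0.942]]
wrist_force: [1.3, -0.3, -0.6]
gripper_width: 0.157
7.9 [ 0.4242 -0.1027  0.2128] [  1.  15.  -8.  -8. -85.  52.] F [ 1.3 -0.3 -0.6] w 0.157
10 rows [-21.4  23.   12.4] [ 1.52 -1.35  5.06] |d| 33.8 |w| 5.4
  path [(np.float64(0.42), np.float64(-0.1), np.float64(0.21)), (np.float64(0.41), np.float64(-0.04), np.float64(0.2)), (np.float64(0.41), np.float64(0.03), np.float64(0.18)), (np.float64(0.42), np.float64(0.09), np.float64(0.16)), (np.float64(0.45), np.float64(0.15), np.float64(0.14)), (np.float64(0.48), np.float64(0.2), np.float64(0.12))]
```

```bash
python3 -m creep '[[-21.4,23,12.4,1.52,-1.35,5.06,0],[-21.4,23,12.4,1.52,-1.35,5.06,0],[-21.4,23,12.4,1.52,-1.35,5.06,0],[-21.4,23,12.4,1.52,-1.35,5.06,0],[-21.4,23,12.4,1.52,-1.35,5.06,0],[-21.4,23,12.4,1.52,-1.35,5.06,0],[-21.4,23,12.4,1.52,-1.35,5.06,0],[-21.4,23,12.4,1.52,-1.35,5.06,0],[-21.4,23,12.4,1.52,-1.35,5.06,0],[-21.4,23,12.4,1.52,-1.35,5.06,0]]'
python3 - <<'E'
from p import *
T=now();print(T[1])
C={k:capture(k) for k in("wrist","side","scene")}
for k in C: cv2.imwrite(f"pics/{k}4.png",C[k]["color"])
c=C["wrist"];im=c["color"].copy()
X0=np.array([.5298,.202,0]);tx=np.array([-.008,1,0]);ty=np.array([-1,-.008,0])
for y in(.045,-.045):
  for x in(-.045,.045):
    for d in(-.011,.011):
      for z in (.039,):
        q=proj(c,X0+tx*x+ty*(y+d)+[0,0,z]);cv2.drawMarker(im,tuple(int(v) for v in q),(0,255,0),0,8)
U=T[0]+T[1][:,2]*-.013
for x,t in((.09,3),(-.09,12),(.02,12)):
    q=proj(c,U+T[1][:,1]*x-T[1][:,2]*t/1000);cv2.drawMarker(im,tuple(int(v) for v in q),(0,0,255),1,8)
s=C["side"]["color"][100:250,150:350]
cv2.imwrite("pics/w4m.png",im)
cv2.imwrite("pics/s4m.png",cv2.resize(s,None,fx=4,fy=4))
E
```

```text
time_s: 9.15
tcp_pos: [0.4827, 0.2028, 0.1148]
ee_rot: [[-1.0, -0.009, 0.0], [-0.009, 1.0, 0.0], [-0.0, 0.0, -1.0]]
wrist_force: [0.9, -0.2, 0.2]
gripper_width: 0.156
9.15 [0.4827 0.2028 0.1148] [ 41.  17. -21.  -0. -53. -40.] F [ 0.9 -0.2  0.2] w 0.156
[[-1.     -0.0088  0.0001]
 [-0.0088  1.      0.0004]
 [-0.0001  0.0004 -1.    ]]
```

View pics/w4m.png

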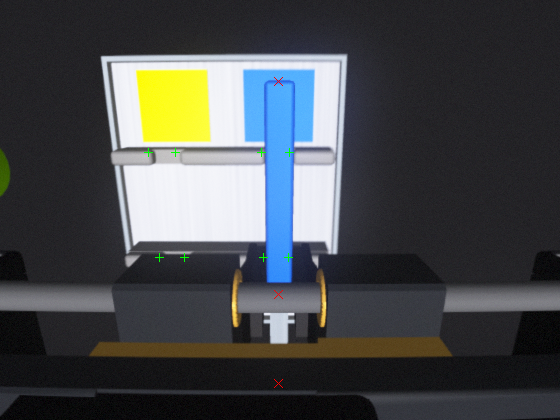

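View pics/s4m.png

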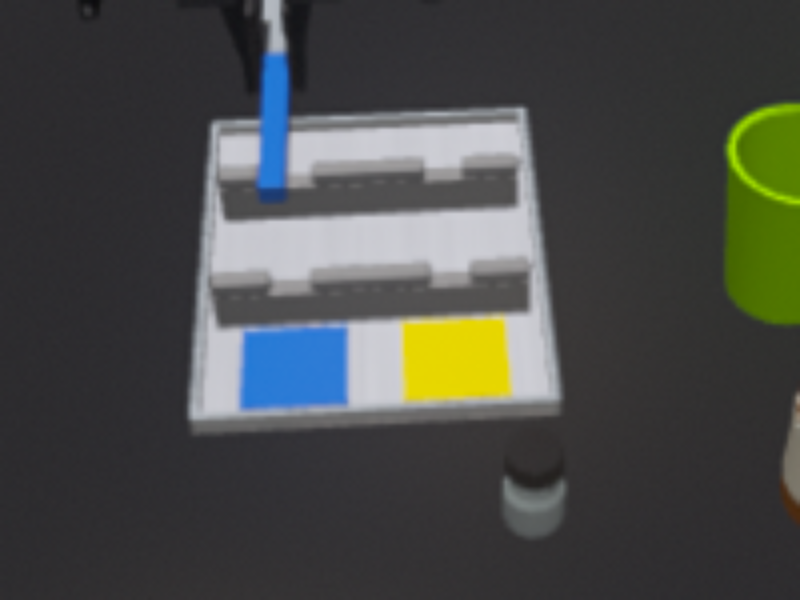

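```bash
python3 - <<'E'
from p import *
c=cv2.imread("pics/wrist4.png");cv2.imwrite("pics/w4z.png",cv2.resize(c[50:250,95:355],None,fx=3,fy=3,interpolation=cv2.INTER_CUBIC))
g=cv2.cvtColor(c,cv2.COLOR_BGR2GRAY)
for r in(151,154,157,160): print(r,g[r,108:342:2])
C=capture("wrist");print(C["cx"],C["cy"],C["k1"],C["vertical_fov"],ray(C,(C["cx"],C["cy"])))
h=cv2.cvtColor(c,cv2.COLOR_BGR2HSV)
m=cv2.inRange(h,(22,150,100),(34,255,255));p=np.argwhere(m)[:,::-1];print("yel",p.min(0),p.max(0),onz(C,p.mean(0),.005))
bx=[(244,70),(314,70),(313,142),(245,142)]
for q in bx: print("blue pad corner",onz(C,q,.005))
E
```

```text
151 [ 43  41 101 122 111 113 115 115 114 120 122 120 120 122 123 123 123 124
 124 125 125 100  86 142 189 188 193 190 192 195 193 193 193 194 195 194
 186 152 141 141 141 141 140 141 142 140 139 140 138 140 140 142 137 142
 141 141 143 141 141 142 138 140 142 141 139 138 141 142 143 141 139 138
 137 140 142 140 140 136 117 115 144 150 146 149 149 148 152 152 150 150
 153 145 119 108 134 139 137 136 141 140 141 136 137 137 136 135 135 138
 134 138 134 142 158 204 148 206 213]
154 [ 45  74 166 177 176 178 178 178 179 180 181 179 185 183 184 180 188 188
 185 189 181 151  97  88 181 191 193 195 194 194 194 193 193 196 196 196
 167 184 193 194 193 195 195 194 197 196 194 194 197 193 197 195 196 198
 197 198 199 197 197 196 201 200 200 199 200 199 202 201 200 204 199 202
 202 201 199 201 200 179 116 114 145 151 148 150 150 151 149 149 149 150
 150 144 120 151 191 201 200 200 198 198 196 194 198 198 198 197 196 196
 193 193 190 197 186 175 129 209 211]
157 [ 42  67 164 182 180 183 181 182 187 185 185 187 184 185 189 190 188 189
 192 191 184 158 109  86 176 194 192 195 197 196 196 193 196 19
[... 467 characters left out ...]
94 194 193 196 194 194
 169 176 191 192 194 192 193 194 190 193 196 194 193 195 194 197 196 194
 197 197 195 195 198 194 196 194 197 198 198 199 197 196 197 198 197 198
 198 200 198 198 198 175 122 115 148 148 147 148 149 150 150 151 152 151
 154 143 117 150 190 196 198 197 198 199 197 196 196 195 197 198 199 198
 196 196 195 194 182 164 140 215 206]
278.64924843575443 209.86932626697933 -0.034099430879454044 64.79230223985874 (array([0.4832, 0.1271, 0.3006]), array([-0.0062,  0.2775, -0.9607]))
yel [136  70] [324 323] [0.571 0.123 0.005]
blue pad corner [0.5117 0.0916 0.005 ]
blue pad corner [0.4534 0.0908 0.005 ]
blue pad corner [0.4518 0.15   0.005 ]
blue pad corner [0.5116 0.1508 0.005 ]
```

View pics/w4z.png

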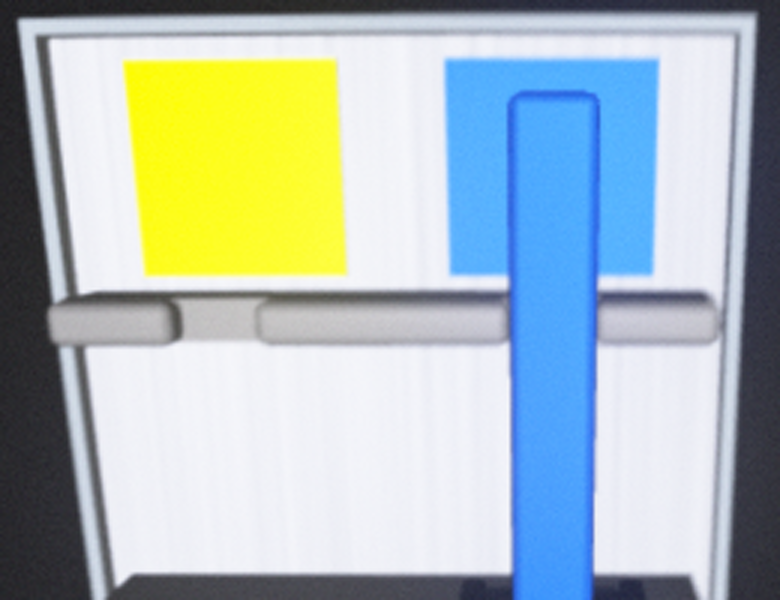

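The wrist view shows the blue handle over the blue pad, aligned within 1 mm (lane x about 0.482, tray centre y about 0.204). The butt is at the predicted spot, row 81. I'll lower it nearly to contact.

```bash
python3 -m creep '[[1,1,15,0,0,0,0],[0,0,20,0,0,0,0],[0,0,20,0,0,0,0],[0,0,15,0,0,0,0],[0,0,10,0,0,0,0],[0,0,6,0,0,0,0],[0,0,4,0,0,0,0],[0,0,2,0,0,0,0],[0,0,0,0,0,0,0],[0,0,0,0,0,0,0]]'
python3 - <<'E'
from p import *
now()
c=capture("side");cv2.imwrite("pics/s5.png",cv2.resize(c["color"][100:250,180:320],None,fx=4,fy=4))
E
```

```text
time_s: 10.6
tcp_pos: [0.4806, 0.2024, 0.0221]
ee_rot: [[-1.0, -0.011, -0.002], [-0.011, 1.0, 0.001], [0.002, 0.001, -1.0]]
wrist_force: [-0.0, 0.5, -0.8]
gripper_width: 0.154
10.6 [0.4806 0.2024 0.0221] [ 41.  24. -27.  -0. -40. -40.] F [-0.   0.5 -0.8] w 0.154
```

View pics/s5.png

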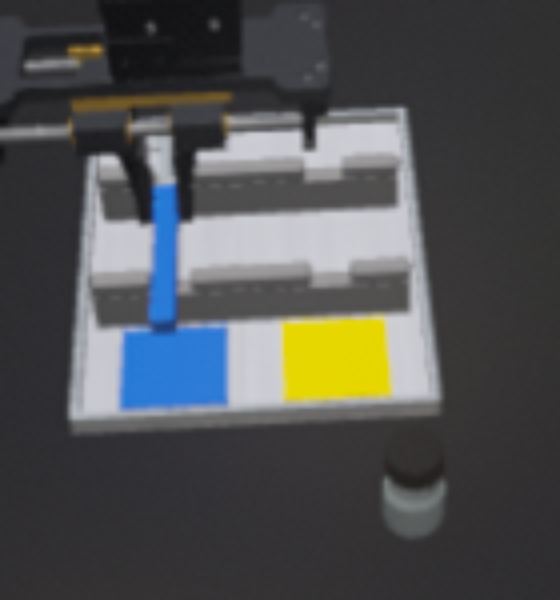

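The handle is just above the near notch, at columns 150–176, slightly left of its middle. I'll shift it 1.5 mm and lower gently.

```bash
python3 -m creep '[[-1.5,1.5,0,0,0,0,0],[0,0,1,0,0,0,0],[0,0,1,0,0,0,0],[0,0,1,0,0,0,0],[0,0,1,0,0,0,0],[0,0,0.5,0,0,0,0],[0,0,0.5,0,0,0,0],[0,0,0,0,0,0,0],[0,0,0,0,0,0,0],[0,0,0,0,0,0,0]]'
```

```text
time_s: 11.9
tcp_pos: [0.4819, 0.2038, 0.0168]
ee_rot: [[-1.0, -0.011, -0.002], [-0.011, 1.0, 0.0], [0.002, 0.0, -1.0]]
wrist_force: [-0.5, 0.7, -0.7]
gripper_width: 0.155
```

No contact yet, so I'll go lower in half-millimetre steps.

```bash
python3 -m creep '[[0,0,0.5,0,0,0,0],[0,0,0.5,0,0,0,0],[0,0,0.5,0,0,0,0],[0,0,0,0,0,0,0],[0,0,0,0,0,0,0],[0,0,0,0,0,0,0],[0,0,0,0,0,0,0],[0,0,0,0,0,0,0],[0,0,0,0,0,0,0],[0,0,0,0,0,0,0]]'
python3 - <<'E'
from p import *
now()
c=capture("scene");cv2.imwrite("pics/s6.png",cv2.resize(c["color"][140:240,230:370],None,fx=5,fy=5,interpolation=cv2.INTER_CUBIC))
E
```

```text
time_s: 13.15
tcp_pos: [0.4819, 0.2037, 0.0153]
ee_rot: [[-1.0, -0.011, -0.002], [-0.011, 1.0, 0.0], [0.002, 0.0, -1.0]]
wrist_force: [-0.6, -0.0, -1.2]
gripper_width: 0.155
13.15 [0.4819 0.2037 0.0153] [ 41.  25. -27.  -0. -39. -40.] F [-0.6 -0.  -1.2] w 0.155
```

View pics/s6.png

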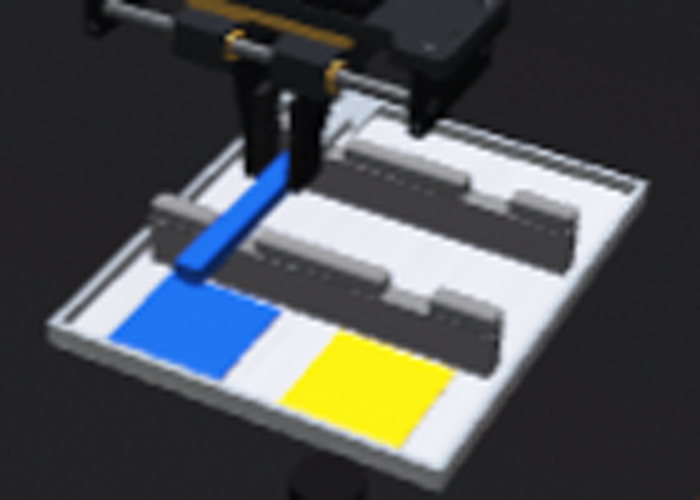

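The handle is in the notch, at about (230,225) in the crop. I'll keep going down until it touches.

```bash
python3 -m creep '[[0,0,0.5,0,0,0,0],[0,0,0,0,0,0,0],[0,0,0.5,0,0,0,0],[0,0,0,0,0,0,0],[0,0,0.5,0,0,0,0],[0,0,0,0,0,0,0],[0,0,0.5,0,0,0,0],[0,0,0,0,0,0,0],[0,0,0,0,0,0,0],[0,0,0,0,0,0,0]]'
```

```text
time_s: 14.45
tcp_pos: [0.4819, 0.2038, 0.0133]
ee_rot: [[-1.0, -0.011, -0.002], [-0.011, 1.0, 0.0], [0.002, 0.0, -1.0]]
wrist_force: [0.0, -0.3, -1.0]
gripper_width: 0.158
```

```bash
python3 -m creep '[[0,0,0.5,0,0,0,0],[0,0,0,0,0,0,0],[0,0,0.5,0,0,0,0],[0,0,0,0,0,0,0],[0,0,0.5,0,0,0,0],[0,0,0,0,0,0,0],[0,0,0.5,0,0,0,0],[0,0,0,0,0,0,0],[0,0,0,0,0,0,0],[0,0,0,0,0,0,0]]'
```

```text
time_s: 15.7
tcp_pos: [0.482, 0.2038, 0.0116]
ee_rot: [[-1.0, -0.011, -0.002], [-0.011, 1.0, 0.0], [0.002, 0.0, -1.0]]
wrist_force: [-1.7, -0.5, 5.0]
gripper_width: 0.152
```

Contact is 5 N at TCP z 0.0116, so I'll release and rise.

```bash
python3 -m creep '[[0,0,0,0,0,0,0.3],[0,0,0,0,0,0,0.4],[0,0,0,0,0,0,0.4],[0,0,0,0,0,0,0.4],[0,0,-5,0,0,0,0.4],[0,0,-10,0,0,0,0.4],[0,0,-20,0,0,0,0.4],[0,0,-30,0,0,0,0.4],[0,0,-30,0,0,0,0.4],[0,0,-40,0,0,0,0.4]]'
python3 - <<'E'
from p import *
T=now()
P=np.array([.488,-.180,.0884])-.003*n   # lifted a little against blue's grip height
G=P-.019*n; print("G",G)
A=G+.13*n
plan(T,(A+[0,0,.02],RY),18)
c=capture("wrist");cv2.imwrite("pics/w7.png",c["color"])
c=capture("side");cv2.imwrite("pics/s7.png",c["color"])
E
```

```text
time_s: 16.95
tcp_pos: [0.4817, 0.2034, 0.1476]
ee_rot: [[-1.0, -0.011, -0.003], [-0.011, 1.0, -0.0], [0.003, -0.0, -1.0]]
wrist_force: [1.3, 1.0, 0.2]
gripper_width: 0.4
16.95 [0.4817 0.2034 0.1476] [ 41.  15. -18.  -0. -57. -40.] F [1.3 1.  0.2] w 0.4
G [ 0.4771 -0.1788  0.0693]
18 rows [-19.3 -15.4  -0.9] [1.24 1.4  5.24] |d| 24.7 |w| 5.6
  path [(np.float64(0.48), np.float64(0.2), np.float64(0.15)), (np.float64(0.55), np.float64(0.13), np.float64(0.15)), (np.float64(0.59), np.float64(0.04), np.float64(0.16)), (np.float64(0.59), np.float64(-0.05), np.float64(0.17)), (np.float64(0.57), np.float64(-0.15), np.float64(0.19))]
```

View pics/w7.png

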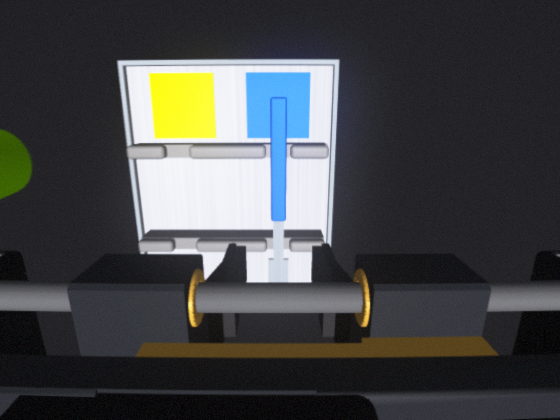

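Blue lies in both notches with its handle over the blue pad and its blade at the plain end. Its axis is at column 279, in the middle of the notches. On to yellow.

```bash
python3 - <<'E'
from p import *
T=now()
P=np.array([.488,-.180,.0884]);G=P-.019*n;A=G+.13*n
print(G,A)
plan(T,(A+[0,0,.03],RY),20)
C={k:capture(k) for k in("scene","side")}
print("bottle",[onz(C["scene"],(374,264),.06),onz(C["side"],(363,208),.06)])
E
```

```text
17.05 [0.4852 0.2055 0.1519] [ 41.  15. -18.   0. -57. -40.] F [0.8 1.  0.9] w 0.401
[ 0.4786 -0.179   0.0719] [ 0.5432 -0.186   0.1845]
20 rows [-17.4 -14.   -1.1] [1.15 1.27 4.72] |d| 22.4 |w| 5.0
  path [(np.float64(0.49), np.float64(0.21), np.float64(0.15)), (np.float64(0.56), np.float64(0.12), np.float64(0.16)), (np.float64(0.6), np.float64(0.02), np.float64(0.17)), (np.float64(0.59), np.float64(-0.09), np.float64(0.18)), (np.float64(0.54), np.float64(-0.19), np.float64(0.21))]
bottle [array([0.7707, 0.0111, 0.06  ]), array([0.7661, 0.0078, 0.06  ])]
```

```bash
python3 -m creep '[[-17.4,-14,-1.1,1.15,1.27,4.72,0.4],[-17.4,-14,-1.1,1.15,1.27,4.72,0.4],[-17.4,-14,-1.1,1.15,1.27,4.72,0.4],[-17.4,-14,-1.1,1.15,1.27,4.72,0.4],[-17.4,-14,-1.1,1.15,1.27,4.72,0.4],[-17.4,-14,-1.1,1.15,1.27,4.72,0.4],[-17.4,-14,-1.1,1.15,1.27,4.72,0.4],[-17.4,-14,-1.1,1.15,1.27,4.72,0.4],[-17.4,-14,-1.1,1.15,1.27,4.72,0.4],[-17.4,-14,-1.1,1.15,1.27,4.72,0.4]]'
python3 - <<'E'
from p import *
T=now()
plan(T,(np.array([.5432,-.186,.1845]),RY),10)
E
```

```text
time_s: 18.4
tcp_pos: [0.5933, 0.0168, 0.1583]
ee_rot: [[-0.664, 0.694, -0.277], [0.738, 0.668, -0.094], [0.12, -0.267, -0.956]]
wrist_force: [-0.2, 1.1, -0.4]
gripper_width: 0.403
18.4 [0.5933 0.0168 0.1583] [ 17.  30.   6.   0. -82. -65.] F [-0.2  1.1 -0.4] w 0.403
10 rows [-17.5 -12.7   0.8] [1.06 1.27 4.69] |d| 21.7 |w| 5.0
  path [(np.float64(0.59), np.float64(0.02), np.float64(0.16)), (np.float64(0.6), np.float64(-0.03), np.float64(0.16)), (np.float64(0.59), np.float64(-0.07), np.float64(0.16)), (np.float64(0.58), np.float64(-0.11), np.float64(0.17)), (np.float64(0.57), np.float64(-0.15), np.float64(0.17)), (np.float64(0.54), np.float64(-0.19), np.float64(0.18))]
```

```bash
python3 -m creep '[[-17.5,-12.7,0.8,1.06,1.27,4.69,0.4],[-17.5,-12.7,0.8,1.06,1.27,4.69,0.4],[-17.5,-12.7,0.8,1.06,1.27,4.69,0.4],[-17.5,-12.7,0.8,1.06,1.27,4.69,0.4],[-17.5,-12.7,0.8,1.06,1.27,4.69,0.4],[-17.5,-12.7,0.8,1.06,1.27,4.69,0.4],[-17.5,-12.7,0.8,1.06,1.27,4.69,0.4],[-17.5,-12.7,0.8,1.06,1.27,4.69,0.4],[-17.5,-12.7,0.8,1.06,1.27,4.69,0.4],[-17.5,-12.7,0.8,1.06,1.27,4.69,0.4]]'
python3 - <<'E'
from p import *
T=now();print(T[1]-RY)
c=capture("wrist");im=c["color"].copy()
h=cv2.cvtColor(im,cv2.COLOR_BGR2HSV);m=cv2.inRange(h,(22,150,100),(34,255,255));m[245:]=0
for r in range(0,250,12):
    x=np.where(m[r])[0]
    if len(x): print(r,x.min(),x.max(),len(x))
ys=np.where(m.sum(1)>255*5)[0];print("rows",ys.min(),ys.max())
O=np.array([.488,-.180,.0884])-.0054*n
for x,t in((0,12),(.09,3),(-.09,12),(.02,12)):
    q=proj(c,O+down*x+n*t/1000);print(x,q);cv2.drawMarker(im,tuple(int(v) for v in q),(0,255,0),0,12)
print("grasp axis",[proj(c,T[0]+T[1][:,2]*-.02+T[1][:,1]*x) for x in(-.05,0)])
cv2.imwrite("pics/w8.png",im)
E
```

```text
time_s: 19.65
tcp_pos: [0.5436, -0.1856, 0.1843]
ee_rot: [[0.108, 0.861, -0.497], [0.994, -0.092, 0.056], [0.002, -0.5, -0.866]]
wrist_force: [-0.2, 0.4, -0.6]
gripper_width: 0.4
19.65 [ 0.5436 -0.1856  0.1843] [ -4.  35.  15.  -1. -99. -92.] F [-0.2  0.4 -0.6] w 0.4
[[-0.0003  0.0002  0.0003]
 [ 0.0001  0.0014  0.0018]
 [ 0.0022  0.0001 -0.0001]]
108 271 285 15
120 271 285 15
132 271 285 15
144 270 285 16
156 271 285 15
168 271 284 14
180 271 284 14
192 271 284 14
204 271 283 13
216 271 283 13
240 519 559 41
rows 99 244
0 [277.1085 201.3771]
0.09 [277.0718 285.2398]
-0.09 [277.1786  97.2765]
0.02 [277.0956 222.2973]
grasp axis [array([277.4463, 168.64  ]), array([277.493 , 259.4226])]
```

Yellow's handle is at columns 271–284 with its ends at rows 99 and 222, within 1 mm of the prediction. I'll go down and grasp.

```bash
python3 -m creep '[[0,0,20,0,0,0,0.4],[0,0,20,0,0,0,0.4],[0,0,20,0,0,0,0.4],[0,0,20,0,0,0,0.4],[0,0,20,0,0,0,0.4],[0,0,15,0,0,0,0.4],[0,0,10,0,0,0,0.4],[0,0,5,0,0,0,0.4],[0,0,0,0,0,0,0.4],[0,0,0,0,0,0,0.4]]' && python3 -m creep '[[0,0,0,0,0,0,0],[0,0,0,0,0,0,0],[0,0,0,0,0,0,0],[0,0,0,0,0,0,0],[0,0,0,0,0,0,0],[0,0,0,0,0,0,0],[0,0,-5,0,0,0,0],[0,0,-10,0,0,0,0],[0,0,-15,0,0,0,0],[0,0,-20,0,0,0,0]]'
python3 - <<'E'
from p import *
T=now()
A=np.array([.4786,-.179,.0719])+.125*n+[0,0,.06]
W=np.array([.5715,.204,.13])
plan(T,(A,RY),4)
plan((A,RY),(W,RT),20)
plan((A,RY),(W,RT),16)
E
```

```text
time_s: 20.95
tcp_pos: [0.4811, -0.1783, 0.0733]
ee_rot: [[0.105, 0.864, -0.492], [0.995, -0.09, 0.054], [0.003, -0.495, -0.869]]
wrist_force: [-0.6, 0.4, 0.0]
gripper_width: 0.401
time_s: 22.2
tcp_pos: [0.5058, -0.181, 0.1174]
ee_rot: [[0.105, 0.864, -0.493], [0.994, -0.09, 0.054], [0.003, -0.496, -0.868]]
wrist_force: [-0.0, -0.3, -0.4]
gripper_width: 0.004
22.2 [ 0.5058 -0.181   0.1174] [ -3.  35.   3.  -1. -89. -92.] F [-0.  -0.3 -0.4] w 0.004
4 rows [ -0.2  -7.6 -31. ] [ 0.06 -0.01  0.06] |d| 31.9 |w| 0.1
  path [(np.float64(0.51), np.float64(-0.18), np.float64(0.12)), (np.float64(0.51), np.float64(-0.18), np.float64(0.15)), (np.float64(0.52), np.float64(-0.18), np.float64(0.18)), (np.float64(0.53), np.float64(-0.18), np.float64(0.21)), (np.float64(0.54), np.float64(-0.19), np.float64(0.24))]
20 rows [14.8 16.8  2.3] [-1.12 -1.26 -4.71] |d| 22.5 |w| 5.0
  path [(np.float64(0.54), np.float64(-0.19), np.float64(0.24)), (np.float64(0.6), np.float64(-0.11), np.float64(0.19)), (np.float64(0.64), np.float64(-0.0), np.float64(0.16)), (np.float64(0.62), np.float64(0.11), np.float64(0.14)), (np.float64(0.57), np.float64(0.2), np.float64(0.13))]
16 rows [18.7 20.8  2.9] [-1.4  -1.58 -5.89] |d| 28.1 |w| 6.3
  path [(np.float64(0.54), np.float64(-0.19), np.float64(0.24)), (np.float64(0.6), np.float64(-0.11), np.float64(0.19)), (np.float64(0.64), np.float64(-0.0), np.float64(0.16)), (np.float64(0.62), np.float64(0.11), np.float64(0.14)), (np.float64(0.57), np.float64(0.2), np.float64(0.13))]
```

The gripper closed on nothing (opening 0.004). I'll look at where the yellow spatula is now.

```bash
python3 - <<'E'
from p import *
C={k:capture(k) for k in("scene","side","wrist")}
for k in C: cv2.imwrite(f"pics/{k}9.png",C[k]["color"])
a=cv2.resize(C["scene"]["color"][205:365,70:250],None,fx=2.2,fy=2.2);b=cv2.resize(C["side"]["color"][245:405,120:300],None,fx=2.2,fy=2.2)
w=cv2.resize(C["wrist"]["color"][60:300,60:500],(792,240))
cv2.imwrite("pics/m9.png",np.vstack([np.hstack([a,b]),w])[:600])
E
```

```text
(no output)
```

View pics/m9.png

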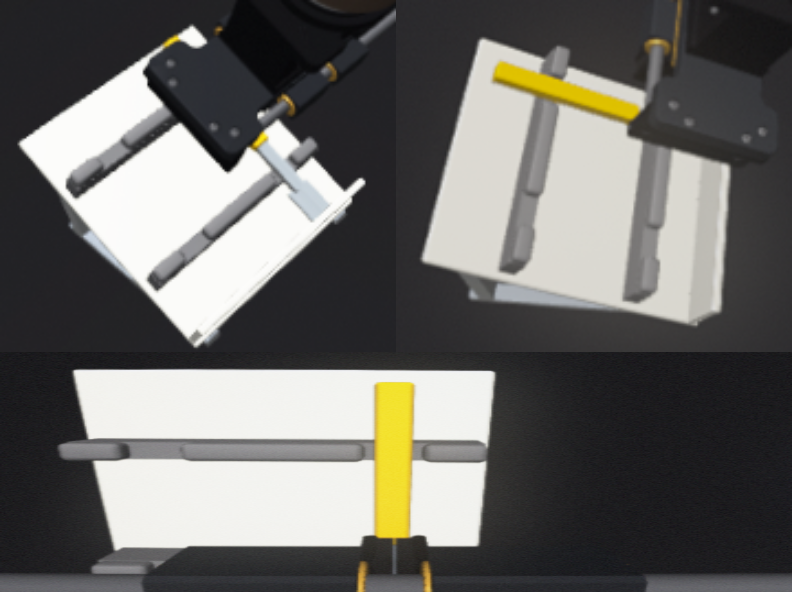

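The yellow spatula still lies in its slot, unmoved and centred between the fingers (wrist strip, column 394). The pads must have closed too near its top and slipped off. I'll reopen and go about 6 mm deeper.

```bash
python3 -m creep '[[0,0,0,0,0,0,0.4],[0,0,0,0,0,0,0.4],[0,0,0,0,0,0,0.4],[0,0,15,0,0,0,0.4],[0,0,15,0,0,0,0.4],[0,0,12,0,0,0,0.4],[0,0,10,0,0,0,0.4],[0,0,5,0,0,0,0.4],[0,0,0,0,0,0,0.4],[0,0,0,0,0,0,0.4]]'
python3 - <<'E'
from p import *
T=now();print("plane",T[0]@n)
E
```

```text
time_s: 23.6
tcp_pos: [0.4775, -0.1779, 0.0671]
ee_rot: [[0.105, 0.864, -0.493], [0.995, -0.09, 0.054], [0.003, -0.496, -0.869]]
wrist_force: [0.2, 0.3, 0.4]
gripper_width: 0.4
23.6 [ 0.4775 -0.1779  0.0671] [ -3.  35.  -4.  -2. -81. -92.] F [0.2 0.3 0.4] w 0.4
plane 0.305079004880749
```

```bash
python3 -m creep '[[0,0,0,0,0,0,0],[0,0,0,0,0,0,0],[0,0,0,0,0,0,0],[0,0,0,0,0,0,0],[0,0,0,0,0,0,0],[0,0,0,0,0,0,0],[0,0,0,0,0,0,0],[0,0,0,0,0,0,0],[0,0,0,0,0,0,0],[0,0,0,0,0,0,0]]'
```

```text
time_s: 24.85
tcp_pos: [0.4772, -0.1779, 0.0669]
ee_rot: [[0.105, 0.864, -0.493], [0.995, -0.09, 0.054], [0.003, -0.496, -0.868]]
wrist_force: [1.4, -0.7, 0.5]
gripper_width: 0.153
```

Gripped at 0.153, so I'll lift slowly.

```bash
python3 -m creep '[[0,0,-2,0,0,0,0],[0,0,-4,0,0,0,0],[0,0,-6,0,0,0,0],[0,0,-8,0,0,0,0],[0,0,-10,0,0,0,0],[0,0,-15,0,0,0,0],[0,0,-20,0,0,0,0],[0,0,-20,0,0,0,0],[0,0,-20,0,0,0,0],[0,0,-20,0,0,0,0]]'
python3 - <<'E'
from p import *
T=now()
W=np.array([.5715,.204,.135])
plan(T,(T[0]+[-.03,0,.04],T[1]),2)
plan((T[0]+[-.03,0,.04],T[1]),(W,RT),18)
c=capture("wrist");h=cv2.cvtColor(c["color"],cv2.COLOR_BGR2HSV);m=cv2.inRange(h,(22,150,100),(34,255,255));m[:,:240]=0;m[:,320:]=0;m[290:]=0
p=np.argwhere(m);print("handle rows",p[:,0].min(),p[:,0].max(),[ (r,np.where(m[r])[0][[0,-1]]) for r in(90,150,200) if m[r].any()])
U=T[0]-T[1][:,2]*.0174
print("pred butt",proj(c,U-T[1][:,1]*.09-T[1][:,2]*.012))
cv2.imwrite("pics/w10.png",c["color"])
E
```

```text
time_s: 26.1
tcp_pos: [0.5394, -0.1847, 0.1767]
ee_rot: [[0.105, 0.864, -0.493], [0.994, -0.09, 0.054], [0.003, -0.496, -0.869]]
wrist_force: [0.2, -0.5, -1.2]
gripper_width: 0.159
26.1 [ 0.5394 -0.1847  0.1767] [ -3.  35.  13.  -1. -98. -92.] F [ 0.2 -0.5 -1.2] w 0.159
2 rows [ -1.5 -22.9 -10. ] [0. 0. 0.] |d| 25.0 |w| 0.0
  path [(np.float64(0.54), np.float64(-0.18), np.float64(0.18)), (np.float64(0.52), np.float64(-0.18), np.float64(0.2)), (np.float64(0.51), np.float64(-0.18), np.float64(0.22))]
18 rows [15.5 19.6  0.6] [-1.23 -1.39 -5.22] |d| 25.0 |w| 5.5
  path [(np.float64(0.51), np.float64(-0.18), np.float64(0.22)), (np.float64(0.58), np.float64(-0.12), np.float64(0.18)), (np.float64(0.62), np.float64(-0.03), np.float64(0.16)), (np.float64(0.62), np.float64(0.07), np.float64(0.14)), (np.float64(0.6), np.float64(0.16), np.float64(0.14))]
handle rows 83 282 [(90, array([264, 293])), (150, array([265, 293])), (200, array([266, 292]))]
pred butt [277.2853  83.1199]
```

```bash
python3 -m creep '[[-1.5,-22.9,-10,0,0,0,0],[-1.5,-22.9,-10,0,0,0,0],[15.5,19.6,0.6,-1.23,-1.39,-5.22,0],[15.5,19.6,0.6,-1.23,-1.39,-5.22,0],[15.5,19.6,0.6,-1.23,-1.39,-5.22,0],[15.5,19.6,0.6,-1.23,-1.39,-5.22,0],[15.5,19.6,0.6,-1.23,-1.39,-5.22,0],[15.5,19.6,0.6,-1.23,-1.39,-5.22,0],[15.5,19.6,0.6,-1.23,-1.39,-5.22,0],[15.5,19.6,0.6,-1.23,-1.39,-5.22,0]]'
python3 - <<'E'
from p import *
T=now()
plan(T,(np.array([.5715,.204,.135]),RT),10)
E
```

```text
time_s: 27.4
tcp_pos: [0.6153, -0.031, 0.1545]
ee_rot: [[-0.597, 0.746, -0.297], [0.794, 0.602, -0.083], [0.117, -0.285, -0.951]]
wrist_force: [0.3, 0.4, -0.6]
gripper_width: 0.154
27.4 [ 0.6153 -0.031   0.1545] [ 13.  33.  10.   1. -85. -65.] F [ 0.3  0.4 -0.6] w 0.154
10 rows [15.4 19.5  0.4] [-1.23 -1.4  -5.21] |d| 24.8 |w| 5.5
  path [(np.float64(0.62), np.float64(-0.03), np.float64(0.15)), (np.float64(0.62), np.float64(0.02), np.float64(0.15)), (np.float64(0.62), np.float64(0.07), np.float64(0.14)), (np.float64(0.61), np.float64(0.12), np.float64(0.14)), (np.float64(0.6), np.float64(0.16), np.float64(0.14)), (np.float64(0.57), np.float64(0.2), np.float64(0.14))]
```

```bash
python3 -m creep '[[15.4,19.5,0.4,-1.23,-1.4,-5.21,0],[15.4,19.5,0.4,-1.23,-1.4,-5.21,0],[15.4,19.5,0.4,-1.23,-1.4,-5.21,0],[15.4,19.5,0.4,-1.23,-1.4,-5.21,0],[15.4,19.5,0.4,-1.23,-1.4,-5.21,0],[15.4,19.5,0.4,-1.23,-1.4,-5.21,0],[15.4,19.5,0.4,-1.23,-1.4,-5.21,0],[15.4,19.5,0.4,-1.23,-1.4,-5.21,0],[15.4,19.5,0.4,-1.23,-1.4,-5.21,0],[15.4,19.5,0.4,-1.23,-1.4,-5.21,0]]'
python3 - <<'E'
from p import *
T=now();print(T[1]);plan(T,(np.array([.5715,.204,.135]),RT),1)
c=capture("wrist");cv2.imwrite("pics/w11.png",c["color"]);im=c["color"]
g=cv2.cvtColor(im,cv2.COLOR_BGR2GRAY)
h=cv2.cvtColor(im,cv2.COLOR_BGR2HSV);m=cv2.inRange(h,(22,150,60),(34,255,255))
mb=cv2.inRange(h,(95,120,60),(125,255,255))
for r in(75,80,90,100,120,130,170,200): print(r,"yellow",np.where(m[r])[0][[0,-1]] if m[r].any() else 0,"blue",np.where(mb[r])[0][[0,-1]] if mb[r].any() else 0)
print("cx",c["cx"],"axis",proj(c,T[0]-T[1][:,2]*.02-T[1][:,1]*.07))
O=np.array([.4818,.2038,.029])
print("blue butt pred",proj(c,O+[0,-.09,.012]),"y notch z39",[proj(c,[.5715+d,.16,.039]) for d in(-.011,.011)])
E
```

```text
time_s: 28.65
tcp_pos: [0.5713, 0.2044, 0.1352]
ee_rot: [[-1.0, -0.008, 0.001], [-0.008, 1.0, -0.0], [-0.001, -0.0, -1.0]]
wrist_force: [-0.2, 0.6, -0.9]
gripper_width: 0.156
28.65 [0.5713 0.2044 0.1352] [ 35.  23.  -7.   0. -59. -35.] F [-0.2  0.6 -0.9] w 0.156
[[-1.     -0.0081  0.0008]
 [-0.0081  1.     -0.0003]
 [-0.0008 -0.0003 -1.    ]]
1 rows [-0.2 -0.4  0.2] [-0.02  0.05  0.01] |d| 0.5 |w| 0.1
  path [(np.float64(0.57), np.float64(0.2), np.float64(0.14)), (np.float64(0.57), np.float64(0.2), np.float64(0.14))]
75 yellow [245 310] blue [345 410]
80 yellow [245 309] blue [345 410]
90 yellow [246 309] blue [344 409]
100 yellow [246 309] blue [344 408]
120 yellow [247 309] blue [343 406]
130 yellow [247 308] blue [343 405]
170 yellow [ 50 292] blue [374 390]
200 yellow [266 292] blue [372 387]
cx 278.64924843575443 axis [278.2515 125.8344]
blue butt pred [389.9035  96.3379] y notch z39 [array([291.6721, 152.4132]), array([265.7525, 152.2008])]
```

View pics/w11.png

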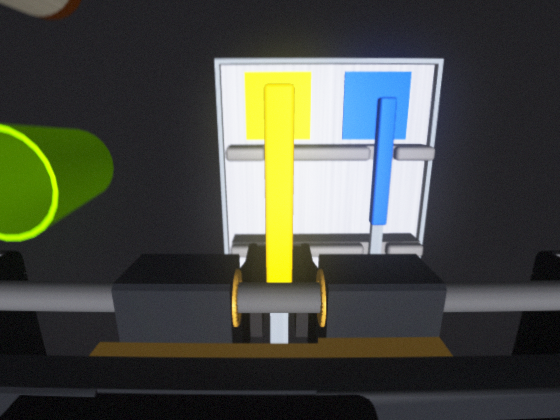

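The yellow handle (column 279) is over the yellow pad (columns 246–309) and lines up with the notches. Blue is untouched. I'll lower.

```bash
python3 -m creep '[[0,0,20,0,0,0,0],[0,0,25,0,0,0,0],[0,0,25,0,0,0,0],[0,0,20,0,0,0,0],[0,0,12,0,0,0,0],[0,0,8,0,0,0,0],[0,0,4,0,0,0,0],[0,0,2,0,0,0,0],[0,0,0,0,0,0,0],[0,0,0,0,0,0,0]]'
```

```text
time_s: 29.95
tcp_pos: [0.572, 0.2037, 0.0194]
ee_rot: [[-1.0, -0.005, 0.001], [-0.005, 1.0, -0.001], [-0.001, -0.001, -1.0]]
wrist_force: [-0.3, -0.1, -0.5]
gripper_width: 0.155
```

```bash
python3 -m creep '[[0,0,1,0,0,0,0],[0,0,1,0,0,0,0],[0,0,1,0,0,0,0],[0,0,1,0,0,0,0],[0,0,0.5,0,0,0,0],[0,0,0.5,0,0,0,0],[0,0,0.5,0,0,0,0],[0,0,0,0,0,0,0],[0,0,0,0,0,0,0],[0,0,0,0,0,0,0]]'
```

```text
time_s: 31.2
tcp_pos: [0.5718, 0.2036, 0.0135]
ee_rot: [[-1.0, -0.005, 0.0], [-0.005, 1.0, -0.001], [-0.0, -0.001, -1.0]]
wrist_force: [0.7, -0.0, -1.1]
gripper_width: 0.153
```

```bash
python3 -m creep '[[0,0,0.5,0,0,0,0],[0,0,0,0,0,0,0],[0,0,0.5,0,0,0,0],[0,0,0,0,0,0,0],[0,0,0.5,0,0,0,0],[0,0,0,0,0,0,0],[0,0,0.3,0,0,0,0],[0,0,0,0,0,0,0],[0,0,0,0,0,0,0],[0,0,0,0,0,0,0]]'
```

```text
time_s: 32.45
tcp_pos: [0.5718, 0.2035, 0.0117]
ee_rot: [[-1.0, -0.005, 0.0], [-0.005, 1.0, -0.001], [-0.0, -0.001, -1.0]]
wrist_force: [-0.7, 0.0, -0.1]
gripper_width: 0.155
```

```bash
python3 -m creep '[[0,0,0.5,0,0,0,0],[0,0,0,0,0,0,0],[0,0,0.5,0,0,0,0],[0,0,0,0,0,0,0],[0,0,0.3,0,0,0,0],[0,0,0,0,0,0,0],[0,0,0,0,0,0,0],[0,0,0,0,0,0,0],[0,0,0,0,0,0,0],[0,0,0,0,0,0,0]]'
```

```text
time_s: 33.7
tcp_pos: [0.5719, 0.2035, 0.0106]
ee_rot: [[-1.0, -0.005, 0.0], [-0.005, 1.0, -0.001], [-0.0, -0.001, -1.0]]
wrist_force: [-0.6, -1.0, 4.3]
gripper_width: 0.153
```

Contact is 4.3 N at z 0.0106, as predicted. I'll release and retreat.

```bash
python3 -m creep '[[0,0,0,0,0,0,0.3],[0,0,0,0,0,0,0.35],[0,0,0,0,0,0,0.35],[0,0,0,0,0,0,0.35],[0,0,-5,0,0,0,0.35],[0,0,-10,0,0,0,0.35],[0,0,-20,0,0,0,0.35],[0,0,-30,0,0,0,0.35],[0,0,-40,0,0,0,0.35],[0,0,-40,0,0,0,0.35]]'
python3 - <<'E'
from p import *
T=now()
C={k:capture(k) for k in("wrist","side","scene")}
c=C["wrist"];cv2.imwrite("pics/w12.png",c["color"])
h=cv2.cvtColor(c["color"],cv2.COLOR_BGR2HSV);m=cv2.inRange(h,(22,150,60),(34,255,255));mb=cv2.inRange(h,(95,120,60),(125,255,255))
for r in(165,180,195,210): print(r,[np.where(q[r,150:])[0][[0,-1]]+150 if q[r,150:].any() else 0 for q in(m,mb)])
for x,nm in((.4818,"blue"),(.572,"yellow")): print(nm,[proj(c,[x,.2037+d,.041]) for d in(-.045,.0,.02)])
for k in("vial","cup","bottle"):
    for n_ in("scene","side"):
        r=find_in(n_,k);print(k,n_,np.round(r[0]["xy"]) if r else None)
w=cv2.resize(c["color"],(560,420))[40:300]
cv2.imwrite("pics/m12.png",np.vstack([w,cv2.resize(C["side"]["color"][100:270,150:400],(500,340)).__class__(0) if 0 else cv2.copyMakeBorder(cv2.resize(C["side"]["color"][100:270,150:400],(500,340)),0,0,0,60,0)]))
E
```

```text
time_s: 34.95
tcp_pos: [0.5717, 0.2036, 0.1575]
ee_rot: [[-1.0, -0.005, 0.001], [-0.005, 1.0, -0.001], [-0.001, -0.001, -1.0]]
wrist_force: [-0.4, -0.1, -1.1]
gripper_width: 0.352
34.95 [0.5717 0.2036 0.1575] [ 35.  22.  -6.   0. -62. -35.] F [-0.4 -0.1 -1.1] w 0.352
165 [array([272, 285]), array([368, 383])]
180 [array([272, 285]), array([367, 381])]
195 [array([273, 285]), array([366, 380])]
210 [array([273, 285]), array([365, 379])]
blue [array([377.689 , 149.9884]), array([373.6225, 197.9631]), array([371.8738, 218.1109])]
yellow [array([278.5964, 149.2883]), array([278.3607, 197.4335]), array([278.2618, 217.6462])]
vial scene [294. 244.]
vial side [286. 220.]
cup scene [400. 210.]
cup side [348. 151.]
bottle scene [375. 261.]
bottle side [364. 208.]
```

```bash
python3 - <<'E'
from p import *
C={k:capture(k) for k in("wrist","side","scene")}
for k in C:
    c=C[k];h=cv2.cvtColor(c["color"],cv2.COLOR_BGR2HSV)
    for nm,x,lo,hi in(("blue",.4818,(95,120,60),(125,255,255)),("yellow",.5718,(22,150,60),(34,255,255))):
        m=cv2.inRange(h,lo,hi)
        b,f=proj(c,[x,.1137,.041]),proj(c,[x,.2237,.041]);u=(f-b)/np.linalg.norm(f-b)
        t=0   # how far the handle colour runs along the predicted top-face axis past the middle
        mid=(b+f)/2;q=mid.copy()
        while m[int(round(q[1])),int(round(q[0]))]: q+=u*.5
        v=np.array([-u[1],u[0]]);e=[]
        for s in(.15,.5,.85):
            p=b+(f-b)*s;w=[d for d in np.arange(-12,12,.5) if m[int(round(p[1]+v[1]*d)),int(round(p[0]+v[0]*d))]];e.append((w[0],w[-1]) if w else None)
        print(k,nm,"front pred",f.round(1),"seen",q.round(1),"side edges",e)
E
```

```text
wrist blue front pred [371.8 219.6] seen [371.8 218.9] side edges [(np.float64(-12.0), np.float64(11.5)), (np.float64(-6.5), np.float64(9.0)), (np.float64(-6.0), np.float64(8.5))]
wrist yellow front pred [277.5 219.2] seen [277.5 218.9] side edges [(np.float64(-12.0), np.float64(11.5)), (np.float64(-6.5), np.float64(7.0)), (np.float64(-6.5), np.float64(6.0))]
side blue front pred [223.  148.1] seen [223.  148.1] side edges [(np.float64(-4.0), np.float64(3.5)), (np.float64(-2.5), np.float64(2.0)), (np.float64(-4.0), np.float64(2.5))]
side yellow front pred [261.5 146.5] seen [261.6 147.4] side edges [(np.float64(-3.5), np.float64(2.0)), (np.float64(-2.5), np.float64(2.0)), (np.float64(-4.0), np.float64(2.5))]
scene blue front pred [290.1 169.9] seen [289.7 170.2] side edges [(np.float64(-2.0), np.float64(5.0)), (np.float64(-1.0), np.float64(4.0)), (np.float64(-2.5), np.float64(4.0))]
scene yellow front pred [323.4 180.9] seen [323.1 181.3] side edges [(np.float64(-2.5), np.float64(5.0)), (np.float64(-1.5), np.float64(3.5)), (np.float64(-3.0), np.float64(4.0))]
```

All three cameras agree with both spatulas lying flat at the target height to within about 1 px.

```bash
python3 -c "
from station import *
print(finish_job(), sense()['time_s'])"
```

```text
the job is handed in; nothing more can be done
the job is handed in; nothing more can be done
```

Both spatulas are in the tray, blue first and then yellow. Each lies in the lane of its own colour with the handle over the pad and the blade at the plain end. I handed the job in at about 35 s of the 58 s allowed.

- **Placing:** I lowered each one until it touched, at about 5 N for blue and 4 N for yellow, then released it and backed away.
- **Failed grasp:** My first grasp of the yellow spatula closed on nothing, probably because the fingers were too high. The spatula stayed in its slot, and a second try about 6 mm deeper held.
- **Last checks:** In all three cameras the handle fronts are within about 1 px of where they should be if both lie flat in the notches. The bottle and cup are found where they were within 3 px. The vial is found 2 px off in one view and 5 px in the other, probably network scatter.
- **Not seen by eye:** I had used up my 12 pictures, so the final state of the yellow spatula is confirmed by these measurements only. The blade ends were not measured separately.

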